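# Build up the spindle spacer set on the sprung arbor

## Task

Thread the three loose spindle parts onto the upright arbor in order: the aluminium spacer first, down on the seat, then the dark steel washer on top of it, and last the brass bushing, notched end down as it stands now. Turn the bushing until its notches drop over the arbor's brass cross key, so that it sits fully home on the washer, then let go. Go gently all the way, with a light hand on the sprung arbor and no forcing or hammering of the parts, and leave the dish, tape and spool where they are.

Things in the scene. Friction and masses are not known exactly. Their poses are not given: they have to be found in the camera images.
- plunger: Seat of the assembly arbor; origin: centre of the top face of its round steel seat disc (48 mm across, 5 thick), on the arbor's axis, z up. It is 50 mm above the table. Seat and arbor are sprung together: they stay up under the parts' weight, begin to sink when pushed down with about 4 to 7 N, then sink 1 mm per further newton, 8 mm at most (damped). Its x and y are the base plate's, NOT the key's.
- arbor_base: Fixed foot of the arbor: 120x90x10 mm steel plate (long side along its x) with a blue round housing 60 mm across and 34 mm high; origin under the centre, at table height.
- arbor_tip (a point): Tip of the arbor, 58 mm above the seat. Up from the seat: a shank 26 mm thick up to 30 mm, a cone that narrows to 20 mm at 34 mm, a stem 16 mm thick from there to 52 mm, then a blunt cone to the tip.
- key_middle (a point): Middle of the brass cross key, on the arbor's axis, 39.5 mm above the seat. The key is a flat-topped bar 5 mm wide, 5 mm high and 26 mm long over both ends lying level through the stem. Which way it points differs every time and is NOT shown by this frame: find it by feel or by sight. Arbor and key turn only very stiffly (1 N m) and are not meant to be turned.
- spacer_center (a point): Aluminium spacer: a tube 44 mm outside, 28.5 mm bore, 28 mm high, 70 to 140 g, standing on the table. This point is its centre, half-way up; z along the bore. It passes freely over the cross key and fits the shank with 1.25 mm play all round.
- washer_center (a point): Dark steel washer: a flat ring 52 mm outside, 28.5 mm bore, 8 mm thick, 50 to 100 g, lying on the table. This point is its centre, half-way up; z along the bore. It passes over the key; on top of the spacer it lies 28 to 36 mm above the seat, centred by the shank and its cone.
- bushing_center (a point): Centre of the brass bushing, 17 mm above its underside; z along the bore. It stands on its wide notched foot, 34 mm high, 100 to 200 g. Foot 42 mm across, 13 mm high; above it a plain round body 34 mm across (grip here). Bore 18.5 mm for the stem. Four notches 8.4 mm wide, 8 deep cross the foot's underside along this frame's x and y: it fits the key every quarter turn, within 7 degrees.
- bushing: the same bushing; origin at the centre of its underside, which is 36 mm above the seat when fully home on the washer; riding on top of the key it stands 6 mm too high
- spacer: the same spacer; origin at the centre of its underside
- washer: the same washer; origin at the centre of its underside
- magnet_dish: bystander: round steel parts dish, 103 mm across, 27 mm high; origin at the centre of its underside
- tape_2: bystander: roll of black tape lying flat, 53 mm across, 19 mm high; origin at the centre of its underside
- lace_spool: bystander: black and white spool standing upright, 56 mm across, 48 mm high; origin at the centre of its underside
There are look-alikes about, which are no part of the job. What is shaped like the spacer but blue is not meant. What is shaped like the bushing but red is not meant.

How it is judged (in metres and radians):
On the way, in this order (a step that is already met when the one before it is completed fails the run):
1. the spacer sits on the arbor's seat (z of spacer_center in the frame of plunger between 0.0115 and 0.0165 m and horizontal distance between spacer_center and plunger below 0.003 m and angle between spacer_center's own z axis and vertical below 0.1 rad), for 0.2 s.
2. the washer lies on the spacer, on the arbor (all of step 1 and z of washer_center in the frame of plunger between 0.0295 and 0.0345 m and horizontal distance between washer_center and plunger below 0.003 m and angle between washer_center's own z axis and vertical below 0.1 rad), for 0.2 s.
3. the bushing sits on the washer with its notches over the cross key (all of step 2 and z of bushing_center in the frame of plunger between 0.0505 and 0.0555 m and horizontal distance between bushing_center and plunger below 0.003 m and angle between bushing_center's own z axis and vertical below 0.1 rad), for 0.2 s.
At the end, for the whole second after the job is handed in: Spacer on the seat, washer on the spacer and bushing fully home on the washer (notches over the key), each within 2.5 mm of its seated height above the seat, within 3 mm of the arbor's axis and upright within 0.1 rad; all released and at rest (all of step 3 and contact force between the fingers and anything else below 0.3 N and linear speed of each of spacer, washer, bushing below 0.01 m/s); the robot touches nothing.
It fails at once if the spacer presses on the arbor or its seat with more than 25 N (contact force between spacer and plunger above 25 N).
It fails at once if the washer presses on the arbor or its seat with more than 25 N (contact force between washer and plunger above 25 N).
It fails at once if the bushing presses on the arbor or its seat with more than 25 N (contact force between bushing and plunger above 25 N).
It fails at once if the bushing presses on the washer with more than 25 N (contact force between washer and bushing above 25 N).
It fails at once if a bystander is pushed more than 20 mm away (distance of any of magnet_dish, tape_2, lace_spool from where it was at the start of the episode above 0.02 m).
It also fails if it takes over 72 s, if anything falls off the work surface, if the arm or the gripper's body presses on something with over 40 N, if the wrist force passes 120 N, or if a joint passes its speed limit or range.

## Robot

A 6-joint arm with a two-finger parallel gripper is mounted at the origin on a cart in front of the work surface, level with it; the furniture and walls round the work are solid. World frame = base frame: x ahead of the robot, y to its left, z up, the work surface at z = 0. Lengths are in mm, angles in rad, forces in N, time in s.
With the tool pointing down it reaches from about 325 to 900 mm from the base axis. Payload 6.1 kg.
Tool frame: the origin (TCP) lies at the very end of the fingers, on their centre line; the grasp point (between the pads) lies 19 mm behind it; z points along the fingers, y is the line along which they close (so a half turn about z gives the same grasp; the last joint's range is limited). The gripper opens to 85 mm and grips with 20 to 120 N. Pads are 22 mm wide; open, the fingers measure 114 mm over their backs; the gripper's body (76 mm by 85 mm) begins 54 mm behind the grasp point. The pads swing forward as they close: fully open they stand 13 mm farther back than shut.
Start: joints at [-1.337, 0.22, 1.526, -0, 1.395, -0.126], TCP at [220.047, -584.974, 231.3] pointing down, gripper open.
Joint ranges: [-2.98, 2.98], [-0.91, 2.08], [0.09, 2.57], [-1.24, 4.39], [0.2, 2.65], [-2.68, 2.68]. Speed limits (rad/s): [2.57, 2.57, 3.01, 3.14, 3.14, 3.14].

## Interface

Orientations are given as a unit quaternion [w, x, y, z].
In Python, from rig import ctrl gives the robot as it stands.
- The arm moves only by the tool jog_arm, never from a script. Its argument "increments" is a list of rows, each a list of 5 numbers: the shift along the tool's x, y, z scaled (see below), then the turn about the tool's z scaled (see below), then the gripper command: -1 is fully open, 1 is shut, values between are in proportion. A call has 1 to 10 rows; each row shifts and turns the commanded pose from where the row before left it, along the tool's axes as they then stand; what a row does not reach is not made up. The controller multiplies each number of a shift by 0.1 m and each number of a turn by 60 degrees. A row lasts 1/10 s, in which the tool goes at most 50 mm and 8.59 degrees, less where a joint would pass 70% of its speed; a pose out of reach is approached as far as the arm can. A call with a number of a shift or a turn outside -1 to 1 is refused whole. A call with a gripper value outside its range is refused whole. The fingers move at their own pace and stop on an object; "newtons" is the grip in N (left out, the last holds). Time passes only in rows, so rows that do not move let the fingers close. It gives the time, the measured TCP pose, the force, the opening and the grip force at its end, in the units of the state.
- ctrl.state(): the state, without advancing time (a new reading comes with each control period).
- ctrl.get_image(name): name is "side" or "top"; returns a dict with "pixels" (480x640x3 uint8, red, green, blue), "range_z" (480x640 float32, mm along the optical axis (not along the pixel's ray), 0 where there is no reading), "mtx" (3x3 intrinsics, pixels), "extrinsics" (4x4, takes a point from world to camera coordinates). Camera axes: x right, y up, looking along -z (the intrinsics and any distortion apply to the point x, -y, -z); pixel columns grow to the right and rows downward; lengths in mm; the calibration is good to about 2 mm. A picture is of the moment at which its call begins.
- ctrl.close_job(): hands the job in; it is judged then, once.
The state is a dict: "time": time; "qpos": joint angles; "joint_vel": joint speeds; "tau": joint torques, N m; "position": TCP position; "tool_rot": TCP orientation; "wrist_force": force on the tool from outside, world axes, zero at the start; "torque": the same for the moment, N m; "finger_gap": finger opening in mm; "gripper_force": force on a finger pad.
Only numpy, scipy, OpenCV 4.12 (cv2) and the standard library are available. Lean on these libraries where they do the work, as an engineer would, in place of code of your own. Each camera call takes 0.05 s, during which the arm holds its last target. There are 200 camera calls.

## Working session

There is one attempt and no reset: what is moved stays moved. The work goes in short steps, Python scripts to look and compute and a tool call to move; the robot and the scene stay as the last step left them, time stands still between calls to the robot, and variables do not carry over. Pictures are saved under pics/ and viewed, at most 10 in all, crops included, and the job is handed in when it is done.

Besides the shell and the picture viewer there is one more tool, called after "Emit:" as name([rows], argument=value, ...), one row to a line, values as JSON. jog_arm: Moves the arm, as the interface text tells. Shifts and turns lie within -1 to 1; 1 stands for 0.1 m of shift or 60 degrees of turn. Its arguments: {"type":"object","properties":{"increments":{"type":"array","items":{"type":"array","items":{"type":"number"}}},"newtons":{"type":"number"}},"required":["increments"]}

```bash
mkdir -p pics; ls; cat > h.py <<'E'
from rig import ctrl
import numpy as np, cv2
def cloud(im):
    K=im["mtx"];E=np.linalg.inv(im["extrinsics"]);z=im["range_z"].astype(float)
    v,u=np.mgrid[:480,:640]
    P=np.stack([(u-K[0,2])/K[0,0]*z,-(v-K[1,2])/K[1,1]*z,-z,np.ones_like(z)],-1)
    W=(P@E.T)[...,:3]; W[z==0]=np.nan
    return W
def save(im,n,roi=None,s=1):
    p=im["pixels"][...,::-1]
    if roi: p=p[roi[1]:roi[3],roi[0]:roi[2]]
    cv2.imwrite("pics/"+n,cv2.resize(p,None,fx=s,fy=s,interpolation=cv2.INTER_CUBIC))
E
python3 - <<'E'
from h import *
for n in("top","side"):
    im=ctrl.get_image(n);save(im,n+"0.png");np.savez(n+"0.npz",**im)
    print(n,im["mtx"],np.linalg.inv(im["extrinsics"]).round(2))
print(ctrl.state())
E
```

```text
pics
top [[522.10203326   0.         310.39758847]
 [  0.         522.10203326 239.84953283]
 [  0.           0.           1.        ]] [[-2.00000e-02  9.90000e-01 -1.50000e-01  4.00250e+02]
 [-1.00000e+00 -2.00000e-02 -0.00000e+00 -9.21100e+01]
 [-1.00000e-02  1.50000e-01  9.90000e-01  1.20822e+03]
 [ 0.00000e+00  0.00000e+00  0.00000e+00  1.00000e+00]]
side [[557.26761019   0.         318.47207132]
 [  0.         557.26761019 244.19529743]
 [  0.           0.           1.        ]] [[-2.00000e-01  6.20000e-01 -7.60000e-01 -6.02940e+02]
 [-9.80000e-01 -1.30000e-01  1.50000e-01  1.56830e+02]
 [-0.00000e+00  7.70000e-01  6.30000e-01  1.09935e+03]
 [ 0.00000e+00  0.00000e+00  0.00000e+00  1.00000e+00]]
{'time': 0.1, 'qpos': array([-1.33707139e+00,  2.21176087e-01,  1.52751922e+00,  5.33219311e-05,
        1.39467905e+00, -1.26104367e-01]), 'joint_vel': array([-1.37830469e-03, -2.40956148e-03, -1.37099064e-03, -2.08424664e-04,
        3.67052600e-04,  6.23013713e-05]), 'tau': array([ 1.36371775e-03, -4.98243785e+01, -3.90546584e+01, -6.99847169e-05,
        5.61607812e-03,  2.13194011e-05]), 'position': array([ 219.95415584, -584.43241976,  230.27885251]), 'tool_rot': array([-8.90971100e-04,  9.83859419e-01,  1.78940912e-01, -2.17073070e-05]), 'wrist_force': array([-0.319496  , -0.89769882,  0.09586453]), 'torque': array([0.0153004 , 0.02717336, 0.01105717]), 'gripper_force': 0.0, 'finger_gap': 85.22188690580315}
```

View pics/top0.png

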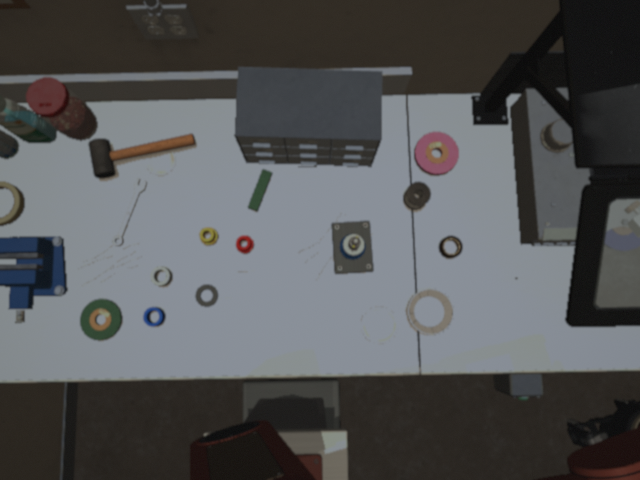

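View pics/side0.png

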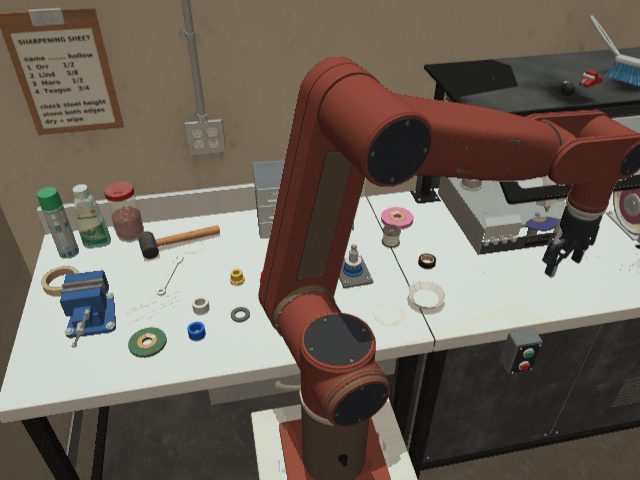

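Top view candidates:
- **Spacer:** grey-white tube at (162,276); the blue look-alike is at (154,317).
- **Bushing:** brass at (208,236); the red look-alike is at (245,244).
- **Washer:** grey ring at (207,295). The black tape is at (451,246), and the big green and pink rolls are unrelated.
- **Arbor:** (353,244).

By the description I choose (162,276), (207,295) and (208,236). I'll check them in one crop.

```bash
python3 - <<'E'
from h import *
im=dict(np.load("top0.npz"))
save(im,"c0.png",(135,215,265,335),6)
W=cloud(im)
for n,(u,v),r in(("spacer",(162,276),16),("washer",(207,295),16),("bushing",(208,236),15),("arbor",(353,244),30)):
    w=W[v-r:v+r,u-r:u+r].reshape(-1,3);w=w[~np.isnan(w[:,0])]
    tab=np.median(w[:,2]) 
    print(n,"table",np.percentile(w[:,2],[5,30,50,80,95,99,100]).round(1))
    for lo,hi in((3.5,12),(8,20),(20,40),(40,56),(56,80),(80,120)):
        q=w[(w[:,2]>lo)&(w[:,2]<hi)]
        if len(q)>4:
            c,rr=cv2.minEnclosingCircle(q[:,:2].astype(np.float32))
            print(lo,hi,len(q),"mean",q.mean(0).round(1),"circ",np.round(c,1),round(rr,1))
E
```

```text
spacer table [-3.4 -0.5  1.  16.2 29.2 31.6 34.1]
3.5 12 82 mean [503.  257.6   6. ] circ [502.1 257.2] 49.5
8 20 54 mean [499.5 251.4  13.9] circ [503.1 244.2] 27.1
20 40 188 mean [501.7 255.5  27.4] circ [501.9 256.2] 22.1
washer table [-3.6 -0.5  1.1  6.4  9.8 11.8 14.6]
3.5 12 313 mean [456.5 152.9   7.2] circ [458.6 154.5] 44.4
8 20 128 mean [456.6 154.4   9.7] circ [456.5 153.6] 25.4
bushing table [-3.4 -0.6  1.1 13.3 34.4 36.9 39.6]
3.5 12 80 mean [589.6 148.    6.7] circ [592.7 155. ] 45.1
8 20 80 mean [589.1 144.3  13. ] circ [594.1 150. ] 20.8
20 40 147 mean [593.3 149.2  32. ] circ [594. 150.] 17.0
arbor table [ -3.1   0.9   7.1  12.7  51.6 103.2 111.7]
3.5 12 1256 mean [ 562.2 -182.1    8.7] circ [ 574.3 -182.5] 91.3
8 20 1234 mean [ 560.9 -182.1   11.3] circ [ 561.9 -182.8] 72.2
20 40 92 mean [ 548.8 -178.2   29.5] circ [ 562.8 -181.1] 59.8
40 56 227 mean [ 560.4 -181.7   50. ] circ [ 562.4 -183.5] 24.1
56 80 26 mean [ 555.4 -179.6   69.1] circ [ 560.6 -178.9] 16.6
80 120 100 mean [ 560.2 -181.6   94.7] circ [ 561.9 -182.5] 12.8
```

View pics/c0.png

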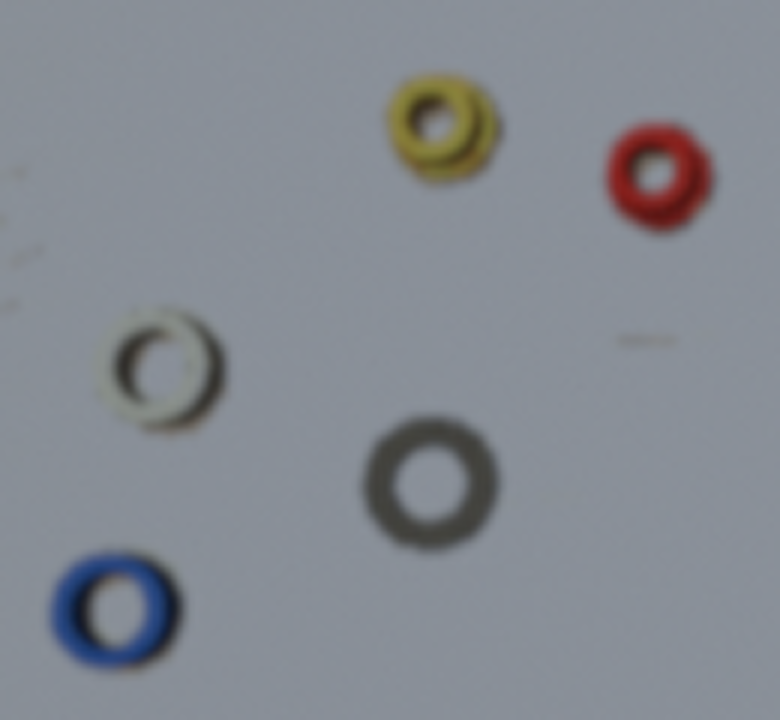

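Emit:
jog_arm([
  [0,0,0,-0.13,-0.5],
  [0,0,0,-0.13,-0.5],
  [0,0,0,-0.13,-0.5],
  [0,0,0,-0.13,-0.5],
  [0,0,0,-0.13,-0.5],
  [0,0,0,-0.13,-0.5],
  [0,0,0,-0.13,-0.5],
  [0,0,0,-0.13,-0.5],
  [0,0,0,-0.117,-0.5],
  [0,0,0,0,-0.5],
], newtons=25)

```text
time: 1.1
position: [220.0, -584.7, 230.7]
tool_rot: [-0.0, 0.707, 0.708, 0.0]
wrist_force: [-0.6, 0.2, -0.4]
finger_gap: 64.5
gripper_force: 0.0
```

```bash
cat >> h.py <<'E'
def fit(im,pred,z):
    """centre of masked blob's outline projected on plane z"""
def proj(im,uv,z):
    K=im["mtx"];E=np.linalg.inv(im["extrinsics"]);uv=np.atleast_2d(uv).astype(float)
    d=np.c_[(uv[:,0]-K[0,2])/K[0,0],-(uv[:,1]-K[1,2])/K[1,1],-np.ones(len(uv))]@E[:3,:3].T
    return E[:3,3]+d*((z-E[2,3])/d[:,2])[:,None]
def pix(im,P):
    P=np.atleast_2d(P);c=np.c_[P,np.ones(len(P))]@im["extrinsics"].T
    return np.c_[im["mtx"][0,0]*c[:,0]/-c[:,2]+im["mtx"][0,2],-im["mtx"][1,1]*c[:,1]/-c[:,2]+im["mtx"][1,2]]
def tool(s,d):
    from scipy.spatial.transform import Rotation as R
    q=s["tool_rot"];return R.from_quat([q[1],q[2],q[3],q[0]]).inv().apply(d)/100
E
sed -i '/^def fit/,/^    """/d' h.py
python3 - <<'E'
from h import *
s=ctrl.state();print(s["time"],s["position"],s["tool_rot"].round(4),s["finger_gap"],s["wrist_force"])
print("d",tool(s,np.array([502,256,100])-s["position"]))
im=dict(np.load("top0.npz"));sd=dict(np.load("side0.npz"))
# rectified (orthographic-ish) views at key height 92, 0.25mm/px, stack both cameras
out=[]
for k,i in(("t",im),("s",sd)):
    n=240;g=np.arange(n)*.25-30
    X,Y=np.meshgrid(g,g);P=np.c_[(562-Y.ravel()),(-182.5-X.ravel()),np.full(n*n,92.)]
    uv=pix(i,P).astype(np.float32).reshape(n,n,2)
    out.append(cv2.remap(i["pixels"],uv[...,0],uv[...,1],cv2.INTER_CUBIC)[...,::-1])
a=np.clip(np.hstack(out)*1.6,0,255).astype(np.uint8)
cv2.imwrite("pics/key.png",cv2.resize(a,(800,400)))
E
```

```text
1.1 [ 220.00829487 -584.65481208  230.71212627] [-4.000e-04  7.065e-01  7.077e-01  3.000e-04] 64.51598416308599 [-0.63096425  0.20577901 -0.36964892]
d [8.40047636 2.83423837 1.31515753]
```

View pics/key.png

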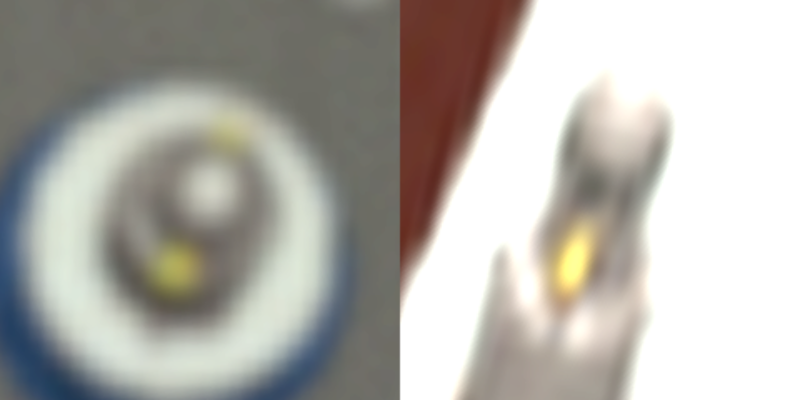

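The key ends show at (230,132) and (178,268) in the left panel. That puts the key about -21° from world x, with the axis near (562,-183).

Emit:
jog_arm([
  [0.42,0.142,0,0,-0.5],
  [0.42,0.142,0,0,-0.5],
  [0.42,0.142,0,0,-0.5],
  [0.42,0.142,0,0,-0.5],
  [0.42,0.142,0,0,-0.5],
  [0.42,0.142,0,0,-0.5],
  [0.42,0.142,0,0,-0.5],
  [0.42,0.142,0,0,-0.5],
  [0.42,0.142,0,0,-0.5],
  [0.42,0.142,0,0,-0.5],
])

```text
time: 2.1
position: [361.9, -163.2, 231.3]
tool_rot: [0.0, 0.708, 0.706, 0.0]
wrist_force: [0.3, -0.8, 0.8]
finger_gap: 64.0
gripper_force: 0.0
```

Emit:
jog_arm([
  [0.42,0.142,0,0,-0.5],
  [0.42,0.142,0,0,-0.5],
  [0.42,0.142,0,0,-0.5],
  [0.42,0.142,0,0,-0.5],
  [0.42,0.142,0,0,-0.5],
  [0.42,0.142,0,0,-0.5],
  [0.42,0.142,0.2,0,-0.5],
  [0.42,0.142,0.3,0,-0.5],
  [0.42,0.142,0.3,0,-0.5],
  [0.42,0.142,0.3,0,-0.5],
])

```text
time: 3.1
position: [500.9, 248.7, 126.1]
tool_rot: [0.0, 0.708, 0.706, 0.0]
wrist_force: [1.3, -0.4, 0.6]
finger_gap: 64.2
gripper_force: 0.0
```

Emit:
jog_arm([
  [0,0,0,0,-0.5],
  [0,0,0.3,0,-0.5],
  [0,0,0.3,0,-0.5],
  [0,0,0.1,0,-0.5],
  [0,0,0,0,-0.5],
  [0,0,0,0,-0.5],
])

```text
time: 3.7
position: [501.6, 246.8, 58.7]
tool_rot: [0.0, 0.707, 0.707, 0.001]
wrist_force: [-0.4, 0.3, 0.7]
finger_gap: 64.1
gripper_force: 0.0
```

```bash
python3 - <<'E'
from h import *
s=ctrl.state();print(s["time"],s["position"],s["finger_gap"])
im=ctrl.get_image("side");u=pix(im,[502,256,20])[0].astype(int);print(u)
save(im,"g1.png",(u[0]-60,u[1]-60,u[0]+60,u[1]+50),5)
E
```

```text
3.7 [501.6412971  246.80169276  58.69735899] 64.14469265974994
[200 303]
```

View pics/g1.png

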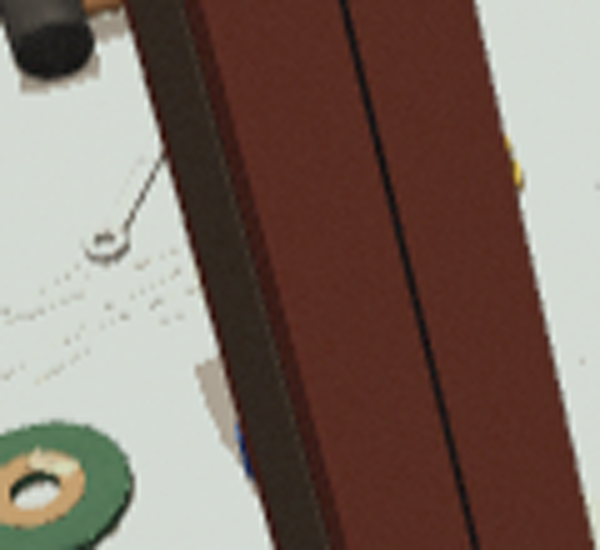

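The arm hides the grasp from the side camera, so I'll go by the measurements.

Emit:
jog_arm([
  [0.094,0.003,0,0,-0.5],
  [0,0,0.15,0,-0.5],
  [0,0,0.15,0,-0.5],
  [0,0,0.12,0,-0.5],
  [0,0,0.1,0,-0.5],
  [0,0,0,0,-0.5],
  [0,0,0,0,-0.5],
])

```text
time: 4.45
position: [500.7, 256.1, 4.6]
tool_rot: [-0.0, 0.707, 0.707, -0.001]
wrist_force: [0.2, 0.1, 0.2]
finger_gap: 63.9
gripper_force: 0.0
```

Emit:
jog_arm([
  [0,0,0,0,0],
  [0,0,0,0,0.2],
  [0,0,0,0,0.4],
  [0,0,0,0,0.6],
  [0,0,0,0,0.8],
  [0,0,0,0,0.8],
  [0,0,0,0,0.8],
  [0,0,0,0,0.8],
], newtons=30)

```text
time: 5.25
position: [501.8, 256.5, 6.1]
tool_rot: [0.0, 0.707, 0.707, 0.001]
wrist_force: [-0.5, -0.3, 6.2]
finger_gap: 41.9
gripper_force: 31.5
```

Emit:
jog_arm([
  [0,0,-0.1,0,0.8],
  [0,0,-0.3,0,0.8],
  [0,0,-0.4,0,0.8],
  [0,0,-0.4,0,0.8],
  [0,0,-0.2,0,0.8],
  [-0.3,0.04,0,0,0.8],
  [-0.4,0.05,0,0,0.8],
  [-0.4,0.05,0,0,0.8],
  [-0.4,0.05,0,0,0.8],
  [-0.4,0.05,0,0,0.8],
])

```text
time: 6.25
position: [524.5, 64.9, 145.2]
tool_rot: [-0.0, 0.707, 0.707, -0.0]
wrist_force: [0.9, -1.1, -0.1]
finger_gap: 42.3
gripper_force: 30.9
```

Emit:
jog_arm([
  [-0.4,0.05,0,0,0.8],
  [-0.4,0.06,0,0,0.8],
  [-0.4,0.06,0,0,0.8],
  [-0.4,0.06,0,0,0.8],
  [-0.4,0.06,0,0,0.8],
  [-0.3,0.05,0,0,0.8],
  [-0.19,0.02,0,0,0.8],
  [0,0,0,0,0.8],
  [0,0,0,0,0.8],
  [0,0,0,0,0.8],
])

```text
time: 7.25
position: [561.0, -181.2, 145.0]
tool_rot: [-0.001, 0.706, 0.708, 0.0]
wrist_force: [-0.3, 0.7, -1.3]
finger_gap: 42.4
gripper_force: 30.9
```

```bash
cat > look.py <<'E'
from h import *
import sys
# usage: look.py name x y z half scale  [cam]
n=sys.argv[1];P=np.array(list(map(float,sys.argv[2:5])));r=int(sys.argv[5]);cam=sys.argv[6]
s=ctrl.state();print(s["time"],s["position"].round(1),s["tool_rot"].round(3),s["wrist_force"].round(1),s["finger_gap"])
im=ctrl.get_image(cam);np.savez(n+".npz",**im);u=pix(im,P)[0].astype(int);print(u)
save(im,n+".png",(max(u[0]-r,0),max(u[1]-r,0),u[0]+r,u[1]+r),500//(2*r))
E
python3 look.py a1 562 -183 110 45 side; python3 look.py a1t 562 -183 110 45 top
python3 - <<'E'
import cv2,numpy as np
a=[cv2.resize(cv2.imread(f"pics/{n}.png"),(400,400)) for n in("a1","a1t")]
cv2.imwrite("pics/a1b.png",np.clip(np.hstack(a)*1.0,0,255).astype(np.uint8))
E
```

```text
7.25 [ 561.  -181.2  145. ] [-0.001  0.706  0.708  0.   ] [-0.3  0.7 -1.3] 42.388752013987755
[353 243]
7.3 [ 561.1 -181.2  145.1] [-0.     0.706  0.708  0.   ] [-0.1  1.4 -1.2] 42.526267132370684
[355 239]
```

View pics/a1b.png

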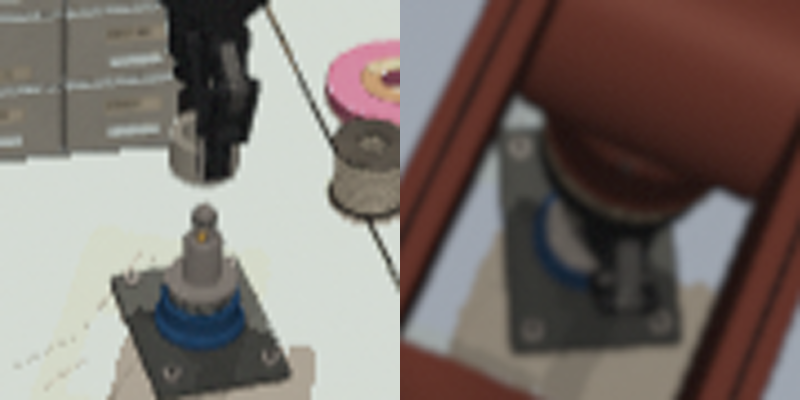

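```bash
cat > align.py <<'E'
from h import *
from scipy.optimize import least_squares
import sys
def circ(w,lo,hi,r,c0):
    q=w[(w[:,2]>lo)&(w[:,2]<hi)&(np.hypot(w[:,0]-c0[0],w[:,1]-c0[1])<r+6)]
    f=least_squares(lambda c:np.hypot(q[:,0]-c[0],q[:,1]-c[1])-r,c0,loss="soft_l1")
    return len(q),f.x.round(2),round(np.sqrt(np.mean(f.fun**2)),2)
if __name__=="__main__":
    W=cloud(dict(np.load(sys.argv[1]+".npz"))).reshape(-1,3);W=W[~np.isnan(W[:,0])]
    for a in sys.argv[2:]:
        lo,hi,r=map(float,a.split(","));print(a,circ(W,lo,hi,r,(562,-183)))
    q=W[(np.hypot(W[:,0]-562,W[:,1]+183)<30)&(W[:,2]>100)]
    print(np.histogram(q[:,2],np.arange(100,180,4)))
E
python3 align.py a1 14,42,30 54,76,13 86,102,8 124,136,22 124,142,22 128,134,22 
```

```text
14,42,30 (196, array([ 565.94, -183.27]), np.float64(4.0))
54,76,13 (54, array([ 561.72, -182.32]), np.float64(2.09))
86,102,8 (31, array([ 559.52, -181.5 ]), np.float64(2.36))
124,136,22 (0, array([ 562., -183.]), np.float64(nan))
124,142,22 (5, array([ 563.57, -181.54]), np.float64(0.95))
128,134,22 (0, array([ 562., -183.]), np.float64(nan))
(array([12, 10,  2,  1,  0,  0,  0,  0,  0,  1,  9, 14,  9, 13, 18, 10, 27,
       18,  7]), array([100, 104, 108, 112, 116, 120, 124, 128, 132, 136, 140, 144, 148,
       152, 156, 160, 164, 168, 172, 176]))
  return _methods._mean(a, axis=axis, dtype=dtype,
  ret = ret.dtype.type(ret / rcount)
```

```bash
python3 align.py a1 141,165,22 143,160,22 18,42,30 52,78,13|head -4
```

```text
141,165,22 (72, array([ 559.73, -181.47]), np.float64(2.89))
143,160,22 (54, array([ 559.54, -181.28]), np.float64(2.36))
18,42,30 (161, array([ 566.72, -183.25]), np.float64(3.9))
52,78,13 (63, array([ 561.59, -182.7 ]), np.float64(2.5))
```

Emit:
jog_arm([
  [-0.015,0.01,0,0,0.8],
  [0,0,0.15,0,0.8],
  [0,0,0.15,0,0.8],
  [0,0,0.1,0,0.8],
  [0,0,0.1,0,0.8],
  [0,0,0.03,0,0.8],
  [0,0,0,0,0.8],
  [0,0,0,0,0.8],
])

```text
time: 8.15
position: [561.6, -183.8, 91.8]
tool_rot: [-0.001, 0.707, 0.707, -0.0]
wrist_force: [-2.9, 0.8, -3.3]
finger_gap: 42.2
gripper_force: 30.8
```

Emit:
jog_arm([
  [0,0,0.03,0,0.8],
  [0,0,0.03,0,0.8],
  [0,0,0.02,0,0.8],
  [0,0,0.02,0,0.8],
  [0,0,0,0,0.8],
])

```text
time: 8.65
position: [561.5, -183.9, 82.6]
tool_rot: [-0.001, 0.707, 0.707, -0.0]
wrist_force: [-6.1, 1.4, 0.7]
finger_gap: 42.4
gripper_force: 31.3
```

Emit:
jog_arm([
  [0.003,-0.01,0,0,0.8],
  [0,0,0,0,0.8],
  [0,0,0,0,0.8],
])

```text
time: 8.95
position: [561.3, -183.9, 82.6]
tool_rot: [0.0, 0.707, 0.707, 0.0]
wrist_force: [-3.7, 1.2, 0.9]
finger_gap: 41.9
gripper_force: 31.3
```

Emit:
jog_arm([
  [0.005,-0.015,0,0,0.8],
  [0,0,0,0,0.8],
  [0,0,0.05,0,0.8],
  [0,0,0.05,0,0.8],
  [0,0,0.05,0,0.8],
  [0,0,0,0,0.8],
  [0,0,0,0,0.8],
])

```text
time: 9.65
position: [559.6, -183.3, 66.8]
tool_rot: [-0.0, 0.707, 0.707, -0.0]
wrist_force: [0.8, 0.2, -1.4]
finger_gap: 42.0
gripper_force: 31.1
```

Emit:
jog_arm([
  [0,0,0.04,0,0.8],
  [0,0,0.03,0,0.8],
  [0,0,0.02,0,0.8],
  [0,0,0.01,0,0.8],
  [0,0,0,0,0.8],
  [0,0,0,0,0.8],
])

```text
time: 10.25
position: [559.9, -183.4, 57.3]
tool_rot: [0.0, 0.707, 0.707, 0.0]
wrist_force: [0.1, -0.3, -0.4]
finger_gap: 42.1
gripper_force: 31.1
```

Emit:
jog_arm([
  [0,0,0.01,0,0.8],
  [0,0,0.01,0,0.8],
  [0,0,0,0,0.8],
  [0,0,0,0,0.8],
])

```text
time: 10.65
position: [560.1, -183.5, 56.0]
tool_rot: [0.0, 0.707, 0.707, 0.0]
wrist_force: [-1.4, 1.2, 4.5]
finger_gap: 42.0
gripper_force: 31.8
```

Emit:
jog_arm([
  [0,0,0,0,0.2],
  [0,0,0,0,-0.2],
  [0,0,0,0,-0.5],
  [0,0,0,0,-0.5],
  [0,0,-0.1,0,-0.5],
  [0,0,-0.3,0,-0.5],
  [0,0,-0.4,0,-0.5],
  [0.1,-0.02,-0.2,0,-0.5],
  [0.35,-0.11,0,0,-0.5],
  [0.4,-0.13,0,0,-0.5],
])

```text
time: 11.65
position: [534.7, -98.8, 157.5]
tool_rot: [0.002, 0.708, 0.707, 0.001]
wrist_force: [0.5, 0.4, 0.0]
finger_gap: 64.0
gripper_force: 0.0
```

Emit:
jog_arm([
  [0.4,-0.13,0,0,-0.5],
  [0.4,-0.13,0,0,-0.5],
  [0.4,-0.13,0,0,-0.5],
  [0.4,-0.13,0,0,-0.5],
  [0.4,-0.13,0,0,-0.5],
  [0.3,-0.1,0,0,-0.5],
  [0.22,-0.02,0.2,0,-0.5],
  [0,0,0.4,0,-0.5],
  [0,0,0.4,0,-0.5],
  [0,0,0,0,-0.5],
])

```text
time: 12.65
position: [451.8, 153.1, 50.7]
tool_rot: [-0.003, 0.707, 0.708, -0.004]
wrist_force: [-1.0, -0.4, -1.1]
finger_gap: 64.3
gripper_force: 0.0
```

```bash
python3 - <<'E'
from h import *
im=ctrl.get_image("side");np.savez("b1.npz",**im)
s=ctrl.state();print(s["time"],s["position"],s["finger_gap"],tool(s,np.array([456,153.6,4])-s["position"]))
W=cloud(im).reshape(-1,3);W=W[~np.isnan(W[:,0])]
q=W[(np.hypot(W[:,0]-561,W[:,1]+183)<40)&(W[:,2]>70)&(W[:,2]<84)];print(len(q),q[:,2].mean(),np.ptp(q,0))
c=cv2.minEnclosingCircle(q[:,:2].astype(np.float32));print(c)
E
```

```text
12.7 [454.11938232 153.28206261  53.56037291] 64.36435286238031 [0.00363602 0.02173789 0.49548066]
112 77.61222743321117 [46.64342704 42.51917609 13.87314682]
((559.3052368164062, -180.69635009765625), 23.732168197631836)
```

Emit:
jog_arm([
  [0,0.01,0.15,0,-0.5],
  [0,0,0.15,0,-0.5],
  [0,0,0.1,0,-0.5],
  [0,0,0.08,0,-0.5],
  [0,0,0,0,-0.5],
  [0,0,0,0,-0.5],
])

```text
time: 13.3
position: [458.2, 153.6, 8.0]
tool_rot: [0.0, 0.707, 0.707, 0.0]
wrist_force: [0.0, -1.0, 0.6]
finger_gap: 64.2
gripper_force: 0.0
```

Emit:
jog_arm([
  [0,0,0,0,-0.3],
  [0,0,0,0,-0.1],
  [0,0,0,0,0.1],
  [0,0,0,0,0.3],
  [0,0,0,0,0.6],
  [0,0,0,0,0.6],
  [0,0,0,0,0.6],
])

```text
time: 14.0
position: [459.1, 153.7, 8.2]
tool_rot: [0.001, 0.707, 0.707, 0.001]
wrist_force: [3.1, 0.5, 5.9]
finger_gap: 17.0
gripper_force: 2.7
```

Emit:
jog_arm([
  [0,0,-0.15,0,0.6],
  [0,0,-0.05,0,0.6],
  [0,0,0,0,-0.5],
  [0,0,0,0,-0.5],
  [0,0,0,0,-0.5],
  [0,0,0,0,-0.5],
  [0,-0.02,0.12,0,-0.5],
  [0,0,0.1,0,-0.5],
  [0,0,0.04,0,-0.5],
  [0,0,0,0,-0.5],
])

```text
time: 15.0
position: [454.3, 153.3, -0.2]
tool_rot: [-0.001, 0.707, 0.707, -0.001]
wrist_force: [0.6, 0.9, 0.0]
finger_gap: 64.2
gripper_force: 0.0
```

Emit:
jog_arm([
  [0,0,0,0,-0.5],
  [0,0,0,0,-0.5],
])

```text
time: 15.2
position: [455.9, 153.6, 1.5]
tool_rot: [0.0, 0.707, 0.707, 0.0]
wrist_force: [0.0, -0.0, 0.1]
finger_gap: 64.2
gripper_force: 0.0
```

Emit:
jog_arm([
  [0,0,0,0,-0.4],
  [0,0,0,0,-0.3],
  [0,0,0,0,-0.2],
  [0,0,0,0,-0.1],
  [0,0,0,0,0],
  [0,0,0,0,0],
  [0,0,0,0,0],
])

```text
time: 15.9
position: [455.8, 153.6, 2.1]
tool_rot: [0.0, 0.707, 0.707, 0.0]
wrist_force: [-2.7, -0.3, 8.4]
finger_gap: 48.9
gripper_force: 29.5
```

Emit:
jog_arm([
  [0,0,-0.1,0,0.1],
  [0,0,-0.3,0,0.1],
  [0,0,-0.4,0,0.1],
  [0,0,-0.4,0,0.1],
  [0,0,-0.18,0,0.1],
  [-0.25,0.08,0,0,0.1],
  [-0.35,0.11,0,0,0.1],
  [-0.4,0.12,0,0,0.1],
  [-0.4,0.12,0,0,0.1],
  [-0.4,0.12,0,0,0.1],
])

```text
time: 16.9
position: [511.0, -27.9, 139.8]
tool_rot: [0.0, 0.707, 0.707, 0.0]
wrist_force: [0.9, 0.6, -0.9]
finger_gap: 48.8
gripper_force: 31.4
```

Emit:
jog_arm([
  [-0.4,0.12,0,0,0.1],
  [-0.4,0.12,0,0,0.1],
  [-0.35,0.12,0,0,0.1],
  [-0.25,0.08,0,0,0.1],
  [-0.17,0.05,0,0,0.1],
  [0,0,0,0,0.1],
  [0,0,0,0,0.1],
  [0,0,0,0,0.1],
])

```text
time: 17.7
position: [559.4, -182.0, 139.1]
tool_rot: [-0.0, 0.707, 0.708, 0.0]
wrist_force: [0.8, 1.4, -1.1]
finger_gap: 48.8
gripper_force: 31.4
```

```bash
python3 look.py a2 560 -183 100 45 side; python3 look.py a2t 560 -183 100 45 top
python3 - <<'E'
import cv2,numpy as np
a=[cv2.resize(cv2.imread(f"pics/{n}.png"),(400,400)) for n in("a2","a2t")]
cv2.imwrite("pics/a2b.png",np.hstack(a))
E
python3 align.py a2 136,148,26|tail -3
```

```text
17.7 [ 559.4 -182.   139.1] [-0.     0.707  0.708  0.   ] [ 0.8  1.4 -1.1] 48.77556770401072
[353 246]
17.75 [ 559.5 -182.   139.2] [-0.     0.706  0.708  0.   ] [ 0.7  0.9 -0.3] 49.44108250851229
[355 241]
(array([ 9, 11,  4,  1,  0,  0,  0,  0,  0,  5, 20, 44, 15,  8,  5,  8,  1,
        4,  3]), array([100, 104, 108, 112, 116, 120, 124, 128, 132, 136, 140, 144, 148,
       152, 156, 160, 164, 168, 172, 176]))
```

View pics/a2b.png

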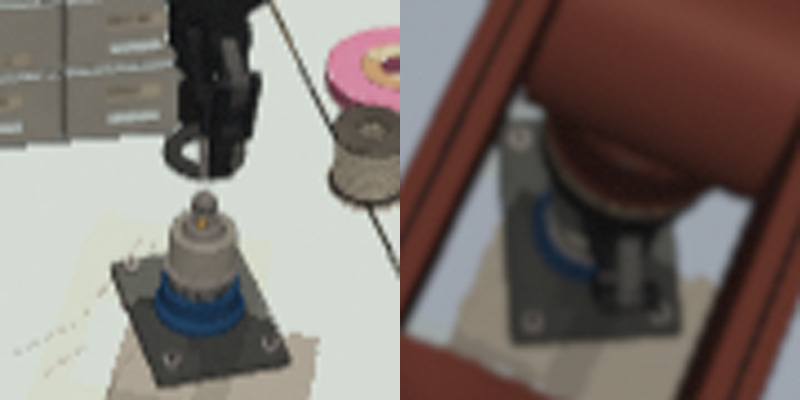

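The spacer is seated and the washer is held level above the tip at (205,200).

Emit:
jog_arm([
  [-0.013,0.004,0,0,0.1],
  [0,0,0.15,0,0.1],
  [0,0,0.15,0,0.1],
  [0,0,0.1,0,0.1],
  [0,0,0.05,0,0.1],
  [0,0,0.02,0,0.1],
  [0,0,0,0,0.1],
  [0,0,0,0,0.1],
])

```text
time: 18.6
position: [560.6, -184.9, 92.7]
tool_rot: [0.0, 0.707, 0.707, 0.0]
wrist_force: [-0.0, -0.1, -1.0]
finger_gap: 48.9
gripper_force: 31.4
```

Emit:
jog_arm([
  [0,0,0.02,0,0.1],
  [0,0,0.02,0,0.1],
  [0,0,0.01,0,0.1],
  [0,0,0.01,0,0.1],
  [0,0,0,0,0.1],
  [0,0,0,0,0.1],
])

```text
time: 19.2
position: [560.2, -184.7, 86.2]
tool_rot: [-0.0, 0.707, 0.707, -0.0]
wrist_force: [-0.1, 0.2, -1.1]
finger_gap: 48.8
gripper_force: 31.4
```

Emit:
jog_arm([
  [0.012,-0.002,0,0,0.1],
  [0,0,0.01,0,0.1],
  [0,0,0.01,0,0.1],
  [0,0,0.01,0,0.1],
  [0,0,0.01,0,0.1],
  [0,0,0,0,0.1],
  [0,0,0,0,0.1],
])

```text
time: 19.9
position: [560.0, -183.5, 82.2]
tool_rot: [-0.0, 0.707, 0.707, -0.0]
wrist_force: [0.1, -0.4, -1.4]
finger_gap: 49.2
gripper_force: 31.4
```

Emit:
jog_arm([
  [0,0,0.01,0,0.1],
  [0,0,0.01,0,0.1],
  [0,0,0,0,0.1],
  [0,0,0,0,0.1],
])

```text
time: 20.3
position: [560.1, -183.5, 80.4]
tool_rot: [0.0, 0.707, 0.707, 0.0]
wrist_force: [0.5, -0.8, 0.6]
finger_gap: 49.1
gripper_force: 31.5
```

Emit:
jog_arm([
  [0,0,0,0,-0.1],
  [0,0,0,0,-0.4],
  [0,0,0,0,-0.5],
  [0,0,0,0,-0.5],
  [0,0,-0.1,0,-0.5],
  [0,0,-0.3,0,-0.5],
  [0,0,-0.3,0,-0.5],
  [0.25,0.03,0,0,-0.5],
  [0.35,0.03,0,0,-0.5],
  [0.4,0.04,0,0,-0.5],
])

```text
time: 21.3
position: [570.4, -83.4, 151.7]
tool_rot: [0.001, 0.708, 0.707, 0.0]
wrist_force: [0.4, 0.8, 0.6]
finger_gap: 64.1
gripper_force: 0.0
```

Emit:
jog_arm([
  [0.4,0.04,0,0,-0.5],
  [0.4,0.04,0,0,-0.5],
  [0.4,0.04,0,0,-0.5],
  [0.4,0.04,0,0,-0.5],
  [0.35,0.03,0,0,-0.5],
  [0.25,0.03,0,0,-0.5],
  [0.14,0.01,0.2,0,-0.5],
  [0,0,0.3,0,-0.5],
  [0,0,0.3,0,-0.5],
  [0,0,0,0,-0.5],
])

```text
time: 22.3
position: [589.1, 150.3, 66.1]
tool_rot: [-0.003, 0.707, 0.707, -0.003]
wrist_force: [-0.5, -0.4, -0.9]
finger_gap: 64.2
gripper_force: 0.0
```

```bash
python3 - <<'E'
from h import *
im=ctrl.get_image("side");np.savez("b2.npz",**im);s=ctrl.state()
print(s["time"],s["position"],s["finger_gap"],tool(s,np.array([593.5,150,16])-s["position"]))
u=pix(im,[560,-183,88])[0].astype(int);save(im,"w2.png",(u[0]-40,u[1]-40,u[0]+40,u[1]+40),6)
W=cloud(im).reshape(-1,3);W=W[~np.isnan(W[:,0])]
for lo,hi in((70,80),(82,90)):
  q=W[(np.hypot(W[:,0]-561,W[:,1]+183)<40)&(W[:,2]>lo)&(W[:,2]<hi)];print(len(q),q[:,2].mean(),cv2.minEnclosingCircle(q[:,:2].astype(np.float32)))
E
```

```text
22.35 [590.92078602 150.43069053  68.66082843] 64.07525077139174 [-0.00404795  0.02825866  0.52648374]
29 74.89937088328666 ((557.8423461914062, -180.08892822265625), 21.745479583740234)
131 86.25528598415913 ((561.3114624023438, -180.49514770507812), 28.094511032104492)
```

View pics/w2.png

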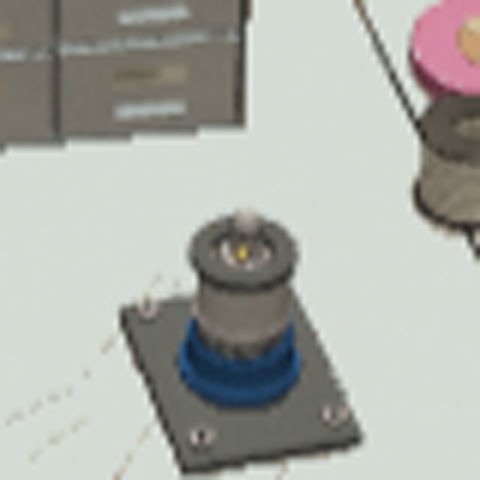

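The washer lies flat on the spacer at crop (243,255). Next is the bushing.

Emit:
jog_arm([
  [0,0,0.1,0,-0.5],
  [0,0,0.15,0,-0.5],
  [0,0,0.1,0,-0.5],
  [0,0,0.1,0,-0.5],
  [0,0,0.06,0,-0.5],
  [0,0,0,0,-0.5],
  [0,0,0,0,-0.5],
])

```text
time: 23.05
position: [592.9, 150.5, 19.2]
tool_rot: [-0.0, 0.707, 0.707, -0.0]
wrist_force: [0.4, -0.0, 0.2]
finger_gap: 64.0
gripper_force: 0.0
```

Emit:
jog_arm([
  [-0.004,0,0.035,0,-0.3],
  [0,0,0,0,-0.1],
  [0,0,0,0,0.1],
  [0,0,0,0,0.25],
  [0,0,0,0,0.4],
  [0,0,0,0,0.5],
  [0,0,0,0,0.5],
  [0,0,0,0,0.5],
])

```text
time: 23.85
position: [592.9, 150.2, 16.2]
tool_rot: [0.0, 0.707, 0.707, 0.0]
wrist_force: [-3.3, 0.5, 5.1]
finger_gap: 33.1
gripper_force: 30.0
```

Emit:
jog_arm([
  [0,0,-0.1,0,0.5],
  [0,0,-0.3,0,0.5],
  [0,0,-0.4,0,0.5],
  [0,0,-0.4,0,0.5],
  [0,0,-0.1,0,0.5],
  [-0.25,-0.03,0,0,0.5],
  [-0.35,-0.03,0,0,0.5],
  [-0.4,-0.04,0,0,0.5],
  [-0.4,-0.04,0,0,0.5],
  [-0.4,-0.04,0,0,0.5],
])

```text
time: 24.85
position: [573.9, -31.1, 144.7]
tool_rot: [-0.001, 0.707, 0.707, -0.0]
wrist_force: [0.7, 0.1, -1.4]
finger_gap: 33.3
gripper_force: 30.3
```

Emit:
jog_arm([
  [-0.4,-0.04,0,0,0.5],
  [-0.4,-0.04,0,0,0.5],
  [-0.35,-0.03,0,0,0.5],
  [-0.25,-0.03,0,0,0.5],
  [-0.13,-0.01,0,0,0.5],
  [0,0,0,0,0.5],
  [0,0,0,0,0.5],
  [0,0,0,0,0.5],
  [0,0,0,0,0.5],
])

```text
time: 25.75
position: [560.2, -181.5, 145.7]
tool_rot: [-0.0, 0.706, 0.708, 0.0]
wrist_force: [0.5, -0.5, -1.2]
finger_gap: 33.4
gripper_force: 30.3
```

```bash
python3 look.py a3 560 -183 125 31 side
```

```text
25.75 [ 560.2 -181.5  145.7] [-0.     0.706  0.708  0.   ] [ 0.5 -0.5 -1.2] 33.391900898457855
[354 239]
```

View pics/a3.png

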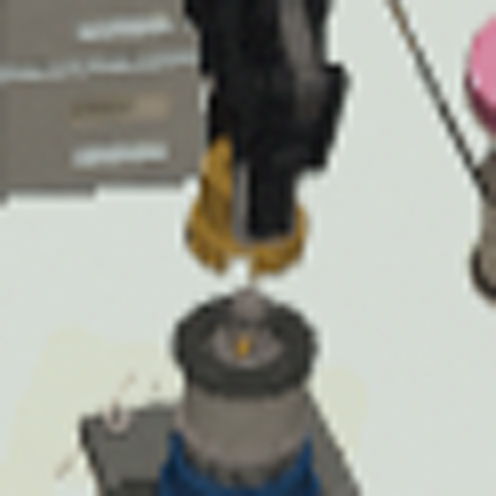

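The notch facing the camera at (238,268) and the key end at (243,345) give azimuths of about 155° and 156°, so the bushing is already nearly aligned. I'll centre it and lower gently.

Emit:
jog_arm([
  [-0.018,0,0,0,0.5],
  [0,0,0.1,0,0.5],
  [0,0,0.06,0,0.5],
  [0,0,0,0,0.5],
  [0,0,0,0,0.5],
  [0,0,0,0,0.5],
])

```text
time: 26.4
position: [560.1, -184.8, 129.8]
tool_rot: [0.0, 0.707, 0.707, 0.0]
wrist_force: [0.7, 0.1, -0.4]
finger_gap: 33.3
gripper_force: 30.3
```

Emit:
jog_arm([
  [0.014,-0.001,0,0,0.5],
  [0,0,0.03,0,0.5],
  [0,0,0.03,0,0.5],
  [0,0,0.03,0,0.5],
  [0,0,0,0,0.5],
  [0,0,0,0,0.5],
  [0,0,0,0,0.5],
])

```text
time: 27.1
position: [560.0, -183.3, 120.8]
tool_rot: [0.0, 0.707, 0.707, 0.0]
wrist_force: [-0.5, 0.3, -1.1]
finger_gap: 33.1
gripper_force: 30.3
```

Emit:
jog_arm([
  [0,0,0.02,0,0.5],
  [0,0,0.02,0,0.5],
  [0,0,0.01,0,0.5],
  [0,0,0,0,0.5],
  [0,0,0,0,0.5],
])

```text
time: 27.6
position: [559.9, -183.3, 115.7]
tool_rot: [-0.0, 0.707, 0.707, -0.0]
wrist_force: [-0.5, 0.6, -1.0]
finger_gap: 33.7
gripper_force: 30.3
```

Now on the stem with no side force. Key contact would show at TCP z ≈ 108.

Emit:
jog_arm([
  [0,0,0.02,0,0.5],
  [0,0,0.02,0,0.5],
  [0,0,0.01,0,0.5],
  [0,0,0.01,0,0.5],
  [0,0,0.01,0,0.5],
  [0,0,0.01,0,0.5],
  [0,0,0,0,0.5],
  [0,0,0,0,0.5],
])

```text
time: 28.4
position: [559.9, -183.3, 107.7]
tool_rot: [-0.0, 0.707, 0.707, 0.0]
wrist_force: [-0.6, 0.5, -0.2]
finger_gap: 33.1
gripper_force: 30.3
```

Emit:
jog_arm([
  [0,0,0.01,0,0.5],
  [0,0,0.01,0,0.5],
  [0,0,0,0,0.5],
  [0,0,0,0,0.5],
])

```text
time: 28.8
position: [559.8, -183.3, 105.7]
tool_rot: [-0.0, 0.707, 0.707, -0.0]
wrist_force: [-0.3, 0.2, -1.2]
finger_gap: 33.1
gripper_force: 30.3
```

Emit:
jog_arm([
  [0,0,0.01,0,0.5],
  [0,0,0.01,0,0.5],
  [0,0,0.01,0,0.5],
  [0,0,0,0,0.5],
  [0,0,0,0,0.5],
])

```text
time: 29.3
position: [559.8, -183.3, 102.7]
tool_rot: [-0.0, 0.707, 0.707, -0.0]
wrist_force: [-0.5, -0.4, -1.7]
finger_gap: 33.2
gripper_force: 30.3
```

Emit:
jog_arm([
  [0,0,0.008,0,0.5],
  [0,0,0.007,0,0.5],
  [0,0,0,0,0.5],
  [0,0,0,0,0.5],
])

```text
time: 29.7
position: [560.1, -183.4, 101.7]
tool_rot: [0.0, 0.707, 0.707, 0.0]
wrist_force: [-1.3, 0.7, 3.1]
finger_gap: 32.9
gripper_force: 30.6
```

It has landed on the washer at the expected height with a light 4 N. Releasing.

Emit:
jog_arm([
  [0,0,0,0,0.2],
  [0,0,0,0,0],
  [0,0,0,0,-0.3],
  [0,0,0,0,-0.5],
  [0,0,0,0,-0.5],
  [0,0,-0.1,0,-0.5],
  [0,0,-0.3,0,-0.5],
  [0,0,-0.4,0,-0.5],
  [0,0,0,0,-0.5],
  [0,0,0,0,-0.5],
])

```text
time: 30.7
position: [561.0, -183.8, 183.4]
tool_rot: [0.002, 0.707, 0.707, 0.001]
wrist_force: [-0.4, 0.1, 0.2]
finger_gap: 64.2
gripper_force: 0.0
```

```bash
python3 look.py a4 560 -183 90 31 side; python3 - <<'E'
from h import *
W=cloud(dict(np.load("a4.npz"))).reshape(-1,3);W=W[~np.isnan(W[:,0])]
q=W[(np.hypot(W[:,0]-560,W[:,1]+182)<19)&(W[:,2]>110)&(W[:,2]<130)];print(len(q),np.percentile(q[:,2],[5,25,50,75,95]))
E
```

```text
30.7 [ 561.  -183.8  183.4] [0.002 0.707 0.707 0.001] [-0.4  0.1  0.2] 64.16026930405565
[353 249]
94 [111.17581222 115.80738353 119.01709602 121.59522992 123.54535938]
```

View pics/a4.png

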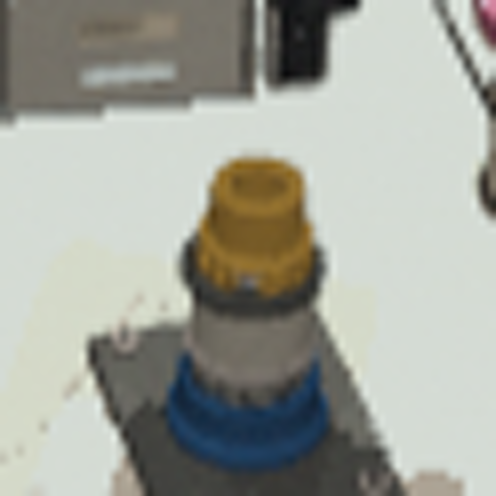

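The bushing sits flat on the washer (foot at (255,265)), with its top at about 120 mm, which is fully home. The gripper is clear, so I'm handing in.

```bash
python3 -c "
from rig import ctrl
print(ctrl.close_job())"
```

```text
the job is handed in; nothing more can be done
None
```

The job is handed in: the spacer, washer and bushing are on the arbor in order, with the bushing's notches over the key and fully home by height (no verdict came back), about 6 N at most read at the wrist during threading, and finished at about 31 s of the 72 s allowed.

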